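# Load a polarimeter tube under its lift-off cover

## Robot

A 7-joint arm with a two-finger parallel gripper is mounted at the origin on the work surface. World frame = base frame: x ahead of the robot, y to its left, z up, the work surface at z = 0. Lengths are in m, angles in rad, forces in N, time in s.
With the tool pointing down it reaches from about 0.4 to 0.875 m from the base axis. Payload 19.3 kg.
Tool frame: the origin (TCP) lies between the finger pads; the fingertips stand 17 mm ahead of it and the grasp point (between the pads) lies 2 mm behind it (bot.finger_overhang is the distance from the TCP to the fingertips, in m); z points along the fingers, y is the line along which they close (so a half turn about z gives the same grasp; the last joint's range is limited). The gripper opens to 85 mm and grips with 20 to 120 N. Pads are 22 mm wide; open, the fingers measure 114 mm over their backs; the gripper's body (76 mm by 85 mm) begins 54 mm behind the grasp point. The pads swing forward as they close: fully open they stand 13 mm farther back than shut.
Start: joints at [1.239, 0.521, -0.036, 1.599, 0.021, 1.021, -0.113], TCP at [0.162, -0.604, 0.248] pointing down, gripper open.
Joint ranges: [-2.91, 2.91], [-0.3, 2.13], [-1.5, 1.42], [0.17, 2.43], [-1.26, 4.41], [0.16, 1.93], [-2.52, 2.52]. Speed limits (rad/s): [1.89, 1.89, 2.39, 2.39, 3.01, 3.01, 3.01].

## Interface

Orientations are given as [roll, pitch, yaw] about the fixed x, y, z axes, in that order (R = Rz(yaw) Ry(pitch) Rx(roll)).
In Python, from workcell import observe, grab_frame, bot gives the robot as it stands.
- The arm moves only by the shell command python3 -m crank 'ROWS' [FORCE]. ROWS is a JSON object of lists of equal length, an entry for each row: "linear": the shift along the world's x, y, z each as a share of 0.25 m, from -1 to 1, a list of three; "delta_rot": the turn, a rotation vector about the world's x, y, z each as a share of 30 degrees, from -1 to 1, a list of three; "fingers": the opening, from -1 (shut) to 1 (fully open). In form: {"linear": [[dx, dy, dz], ...], "delta_rot": [[rx, ry, rz], ...], "fingers": [fingers, ...]}. A call has 1 to 5 rows; each row is the pose to reach, as a shift and turn from the pose commanded when the call began; what a row does not reach only later rows make up. A row lasts 1/10 s, in which the tool goes at most 50 mm and 8.59 degrees, less where a joint would pass 70% of its speed; a pose out of reach is approached as far as the arm can. A call with a number of a shift or a turn outside -1 to 1 is refused whole. A call with a gripper value outside its range is refused whole. The fingers move at their own pace and stop on an object; FORCE is the grip in N (left out, the last holds). Time passes only in rows, so rows that repeat a pose let the fingers close. It gives the time, the measured TCP pose, the force, the opening and the grip force at its end, in the units of the state.
- observe(): the state, without advancing time (a new reading comes with each control period).
- grab_frame(name): name is "scene" or "side" or "wrist"; returns a dict with "image" (480x640x3 uint8, red, green, blue), "mtx" (3x3 intrinsics, pixels), "k1" (the pictures are not rectified: a ray, as slopes to the right and down, at radius r is drawn at 1 + k1 r^2 times it, then the intrinsics apply), "xyz" and "orientation" of the camera in the world. Camera axes: x right, y down, z forward; pixel columns grow to the right and rows downward; lengths in m; the calibration is good to about 2 mm. A picture is of the moment at which its call begins. There is no depth.
- bot.job_done(): hands the job in; it is judged then, once.
The state is a dict: "clock": time; "qpos": joint angles; "qd": joint speeds; "joint_efforts": joint torques, N m; "position": TCP position; "tool_rot": TCP orientation; "force": force on the tool from outside, world axes, zero at the start; "moment": the same for the moment, N m; "grip_width": finger opening in m; "finger_force": force on a finger pad.
Only numpy, scipy, OpenCV 4.12 (cv2) and the standard library are available. Lean on these libraries where they do the work, as an engineer would, in place of code of your own. Each camera call takes 0.05 s, during which the arm holds its last target. There are 200 camera calls.

## Task

The polarimeter's chamber cover is held by a sprung hinge pin: squeeze its two tabs together to draw the pin, lift the cover off and lay it flat, right way up, on the rubber mat. Take the glass tube from its white rest and lay it in both V-grooves of the open chamber. Then put the cover back flat on the chamber, its fixed stub in the one lug and the pin sprung fully home in the other, let go, and leave the other glassware and tools where they are.

Things in the scene. Friction and masses are not known exactly. Their poses are not given: they have to be found in the camera images.
- cell: Polarimeter, fixed pale box 200 x 230 x 40 mm. Origin: on the bench under the chamber's centre; x from the operator's key panel (x -125 to -60 mm, up to 70 mm high) to the hinge side, y along the hinge, z up. On it an open chamber: floor 40 mm, rim 90 mm over the bench, inside 98 (x) x 144 mm (y), walls 6 mm. The cover lies on the rim, between two hinge lugs.
- lug_stub (a point): Centre of the window in the stub's steel lug, at x 44, y +87, z 103 mm of the polarimeter (its axes). Lug 8 mm thick in y, top 114.5 mm over the bench; window 13.5 mm wide, 16 mm high, right through. The two lugs' inner faces are 166 mm apart.
- lug_pin (a point): Centre of the window in the sprung pin's steel lug, at x 44, y -87, z 103 mm of the polarimeter (its axes). Lug 8 mm thick in y, top 113 mm over the bench; window 13.5 x 13.5 mm, right through.
- vee_mid (a point): Where the tube's middle belongs, 68 mm over the bench in the chamber's centre; axes as the polarimeter, tube along y. Two 90-degree V-blocks, 14 mm thick, stand at y -38 and +38 mm; their arms reach 2 mm above this point and 24 mm to either side in x. Fingers fit between them, beside the tube.
- cover_grip (a point): Grip point of the loose cover, midway between its tabs when squeezed; axes as the polarimeter's when on. Grey plate 112 (x) x 160 (y) x 8 mm, 0.2 to 0.35 kg. Point is 30 mm above the plate's underside, mid x, 5 mm off mid towards +y. Tabs 25 mm wide in x rise to 44 mm above the underside: fixed tab's outer face 15 mm to +y of here, sprung tab's 31 mm to -y (15 mm when squeezed).
- stub_tip (a point): End of the cover's fixed stub, 9 mm thick, on the hinge axis: 44 mm to +x and 17 mm below the grip point; it stands out 14 mm past the plate's +y edge. To take the cover off: draw the pin, tip the pin's end up about 0.2 rad about the stub until it clears its lug, slip the stub out along its own tipped axis. Going on is the reverse.
- pin_tip (a point): End of the sprung pin, 9 mm thick, on the same hinge axis as the stub; it stands out 13 mm past the plate's -y edge, and lies 3 mm inside that edge when fully drawn. Axes as the cover.
- pin (a joint): Travel of the sprung pin with its tab: 0 = sprung fully out, 0.016 m = fully drawn in against its stop. Its spring pushes out with about 5 N at 0 and 11 N fully drawn. Squeezing the tabs together along y draws it; a squeeze of 20 to 35 N holds it drawn and carries the cover.
- mat_top (a point): Centre of the top of the fixed black rubber mat, 180 (x) x 240 (y) x 4 mm, its axes; kept clear for the cover, whose 160 mm side goes along the mat's long side. Mat and tube rest may be on either side of the polarimeter.
- tube_mid (a point): Middle of the loose glass tube with steel ends, 24 mm thick, 120 mm long, about 0.1 kg, y along the tube. It starts level in a fixed white rest, its axis 36 mm over the bench. Rest: base plate 70 x 110 x 8 mm with V-blocks like the chamber's near 38 mm either side of the tube's middle.
- beaker: Bystander, to be left alone: glass beaker, 68 mm wide, 90 mm tall. Origin: centre of its underside.
- flask: Bystander, to be left alone: conical glass flask, 84 mm wide at the foot, 124 mm tall. Origin: centre of its underside.
- jar: Bystander, to be left alone: small amber jar with a black cap, 48 mm wide, 60 mm tall. Origin: centre of its underside.
- wash_bottle: Bystander, to be left alone: white bottle, 66 mm wide, 150 mm tall. Origin: centre of its underside.
- spatula: Bystander, to be left alone: lab spatula lying on the bench, 180 mm long. Origin: centre of its underside.
- bulb: Bystander, to be left alone: reddish rubber bulb standing on its end, 58 mm wide, 80 mm tall. Origin: centre of its underside.
Things that resemble listed ones, but are neither listed nor needed, are in the scene too. Of the things that look like the part that bears tube_mid, the largest one is meant.

How it is judged:
On the way, in this order (a step that is already met when the one before it is completed fails the run):
1. the cover lies flat, right way up and released on the rubber mat (horizontal distance between cover_grip and mat_top below 0.06 m and angle between cover_grip's own z axis and vertical below 0.08 rad and height (world z) of cover_grip below 0.04 m and contact force between the fingers and cover below 0.3 N), for 0.2 s.
2. the tube lies released in both V-grooves of the chamber while the cover is still off, away from the chamber (x of tube_mid in the frame of vee_mid between -0.004 and 0.004 m and z of tube_mid in the frame of vee_mid between -0.004 and 0.004 m and y of tube_mid in the frame of vee_mid between -0.014 and 0.014 m and angle between the y axis of tube_mid and the y axis of cell, either way round below 0.06 rad and contact force between the fingers and tube below 0.3 N and horizontal distance between cover_grip and vee_mid above 0.15 m), for 0.2 s.
At the end, for the whole second after the job is handed in: Tube in both V-grooves (axis within 4 mm and 0.06 rad, middle within 14 mm along them); cover flat on the rim (0.05 rad, 3 mm in height), stub and pin each through its own lug window (within 5 mm of its centre), pin sprung out to within 3 mm of its full reach; cover and tube let go (x of tube_mid in the frame of vee_mid between -0.004 and 0.004 m and z of tube_mid in the frame of vee_mid between -0.004 and 0.004 m and y of tube_mid in the frame of vee_mid between -0.014 and 0.014 m and angle between the y axis of tube_mid and the y axis of cell, either way round below 0.06 rad and value of joint pin below 0.003 m and angle between cover_grip's own z axis and vertical below 0.05 rad and x of pin_tip in the frame of lug_pin between -0.005 and 0.005 m and z of pin_tip in the frame of lug_pin between -0.005 and 0.005 m and y of pin_tip in the frame of lug_pin below -0.001 m and x of stub_tip in the frame of lug_stub between -0.005 and 0.005 m and z of stub_tip in the frame of lug_stub between -0.005 and 0.005 m and y of stub_tip in the frame of lug_stub above 0.001 m and z of cover_grip in the frame of vee_mid between 0.049 and 0.056 m and contact force between the fingers and cover below 0.3 N and contact force between the fingers and tube below 0.3 N); the robot touches nothing.
It fails at once if a bystander (beaker, flask, jar, bottle, spatula, bulb) is pushed more than 30 mm (distance of any of beaker, flask, jar, wash_bottle, spatula, bulb from where it was at the start of the episode above 0.03 m).
It fails at once if a standing bystander is knocked over (angle between any of beaker, flask, jar, wash_bottle, bulb's own z axis and vertical above 0.6 rad).
It also fails if it takes over 72 s, if anything falls off the work surface, if the arm or the gripper's body presses on something with over 40 N, if the wrist force passes 120 N, or if a joint passes its speed limit or range.

## Working session

There is one attempt and no reset: what is moved stays moved. The work goes in short steps, Python scripts to look and compute and a shell command to move; the robot and the scene stay as the last step left them, time stands still between calls to the robot, and variables do not carry over. Pictures are saved under pics/ and viewed, at most 10 in all, crops included, and the job is handed in when it is done.

```bash
ls; mkdir -p pics
cat > h.py <<'E'
import numpy as np, cv2
from scipy.spatial.transform import Rotation as R
from workcell import observe, grab_frame, bot
def cam(f):
    o=np.array(f["orientation"],float)
    M=o if o.shape==(3,3) else R.from_euler('xyz',o).as_matrix()
    return M,np.array(f["xyz"],float),np.array(f["mtx"],float),float(f["k1"])
def ray(f,u,v):
    M,c,K,k=cam(f)
    d=np.array([(u-K[0,2])/K[0,0],(v-K[1,2])/K[1,1]]);p=d.copy()
    for _ in range(20): p=d/(1+k*(p@p))
    w=M@np.array([p[0],p[1],1]);return c,w/np.linalg.norm(w)
def onz(f,u,v,z):
    c,w=ray(f,u,v);return c+w*(z-c[2])/w[2]
def proj(f,P):
    M,c,K,k=cam(f);q=M.T@(np.array(P,float)-c);p=q[:2]/q[2];p=p*(1+k*(p@p))
    return K[0,0]*p[0]+K[0,2],K[1,1]*p[1]+K[1,2]
def save(f,n): cv2.imwrite('pics/'+n,f["image"][:,:,::-1])
E
python3 - <<'E'
from h import *
import pickle
F={}
for n in("scene","side","wrist"):
    F[n]=grab_frame(n); print(n,F[n]["xyz"],F[n]["orientation"],F[n]["k1"])
pickle.dump(F,open('f0.pkl','wb'))
save(F["scene"],'scene0.png');save(F["side"],'side0.png')
print(observe())
E
```

```text
pics
scene [1.08846689 0.33940043 1.04709653] [-2.54409803 -0.01057069  2.2154714 ] -0.04781083907743133
side [ 0.45535931 -0.73290766  0.71090766] [-2.31677772 -0.00835174 -0.10950548] -0.0702510209505428
wrist [ 0.23401719 -0.58428781  0.37417284] [ 2.84764118e+00  5.30449475e-04 -1.30947429e+00] -0.03780083279146214
{'clock': 0.15, 'qpos': array([ 1.23881151,  0.52188208, -0.03631283,  1.59984668,  0.02117806,
        1.02111323, -0.11279168]), 'qd': array([-0.00082503, -0.00199752, -0.00065722, -0.00062343, -0.00027285,
       -0.00142126, -0.00147352]), 'joint_efforts': array([ 1.06909069e-03, -9.27399015e+01,  1.97975904e+00, -3.70055258e+01,
        1.78876711e-02,  6.27849382e-03,  7.31686328e-06]), 'position': array([ 0.16166365, -0.60349087,  0.24786588]), 'tool_rot': array([-3.14072856e+00,  4.65228119e-05,  2.61756161e-01]), 'force': array([-0.1202571 , -0.20706699, -0.25247959]), 'moment': array([-0.04867415,  0.00069777, -0.06701395]), 'finger_force': 0.0, 'grip_width': 0.08530251617324555}
```

View pics/scene0.png

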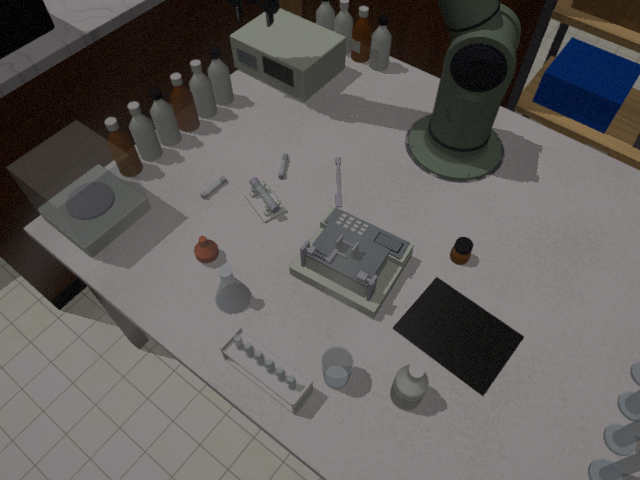

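View pics/side0.png

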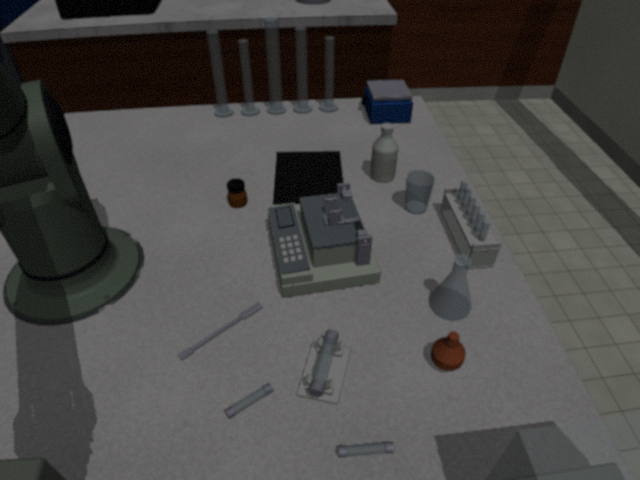

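The pictures show the cell at scene (355,258) and side (325,245), with the mat beyond it at scene (458,333) and side (308,177). Three tube-like things are visible in the side view: (324,362) on the white rest, (248,400) and (365,450) loose on the bench. The one at (324,362) is the largest and the only one in a rest, so it is the tube. I'll confirm this in an enlarged crop.

Run:
```python
from h import *
import pickle
F=pickle.load(open('f0.pkl','rb'))
s=F["scene"];d=F["side"]
def crop(f,x,y,w,h,k): return cv2.resize(f["image"][y:y+h,x:x+w],None,fx=k,fy=k,interpolation=cv2.INTER_CUBIC)
a=crop(d,260,175,130,125,3); b=crop(s,285,195,130,125,3); c=crop(d,220,315,180,150,2)
im=np.zeros((600,800,3),np.uint8)
im[:375,:390]=a;im[:375,400:790]=b
im[380:600,:360]=c[:220]
cc=crop(s,240,140,130,73,3);im[380:599,400:790]=cc
cv2.imwrite('pics/crop1.png',np.clip(im[:,:,::-1].astype(float)*1.4,0,255).astype(np.uint8))
for n,f in F.items():
    if n=='wrist':continue
    m=(f["image"].max(2)<28).astype(np.uint8)
    cs,_=cv2.findContours(m,cv2.RETR_EXTERNAL,cv2.CHAIN_APPROX_SIMPLE)
    for q in cs:
        A=cv2.contourArea(q)
        if A>1500:
            (cx,cy)=q[:,0].mean(0)
            M=cv2.moments(q);u,v=M['m10']/A,M['m01']/A
            ap=cv2.approxPolyDP(q,8,True)[:,0]
            print(n,A,u,v,onz(f,u,v,.004)[:2]); print([tuple(np.round(onz(f,*p,.004)[:2],3)) for p in ap],ap.tolist())
```

```text
scene 5384.0 470.95895245170874 340.7179296681525 [0.52252059 0.33260931]
[(np.float64(0.429), np.float64(0.204)), (np.float64(0.444), np.float64(0.235)), (np.float64(0.469), np.float64(0.214)), (np.float64(0.5), np.float64(0.234)), (np.float64(0.497), np.float64(0.208)), (np.float64(0.501), np.float64(0.251)), (np.float64(0.534), np.float64(0.228)), (np.float64(0.537), np.float64(0.261)), (np.float64(0.55), np.float64(0.232)), (np.float64(0.576), np.float64(0.278)), (np.float64(0.601), np.float64(0.269)), (np.float64(0.587), np.float64(0.287)), (np.float64(0.607), np.float64(0.273)), (np.float64(0.617), np.float64(0.409)), (np.float64(0.444), np.float64(0.422))] [[442, 282], [450, 293], [437, 296], [438, 310], [429, 303], [444, 314], [428, 319], [440, 328], [426, 325], [438, 345], [429, 351], [439, 351], [429, 354], [482, 394], [522, 337]]
scene 2138.5 478.3549996103187 67.25383836022132 [-0.38036759 -0.11076585]
[(np.float64(-0.431), np.float64(-0.212)), (np.float64(-0.292), np.float64(-0.171)), (np.float64(-0.25), np.float64(-0.108)), (np.float64(-0.37), np.float64(-0.015)), (np.f
[... 5510 characters left out ...]
93, 27], [307, 28], [308, 97], [324, 96], [322, 37], [331, 34], [333, 95], [361, 96], [369, 117], [364, 82], [387, 78]]
side 2138.0 529.6570782662925 38.88774555659495 [1.59190298 1.26982489]
[(np.float64(2.156), np.float64(1.842)), (np.float64(1.808), np.float64(1.843)), (np.float64(1.654), np.float64(1.445)), (np.float64(1.511), np.float64(1.334)), (np.float64(1.52), np.float64(1.256)), (np.float64(1.262), np.float64(0.799)), (np.float64(1.389), np.float64(0.855)), (np.float64(1.753), np.float64(1.446)), (np.float64(1.892), np.float64(1.539)), (np.float64(1.863), np.float64(1.601))] [[579, 3], [521, 2], [526, 26], [507, 34], [516, 40], [501, 85], [527, 78], [545, 26], [562, 20], [551, 16]]
```

View pics/crop1.png

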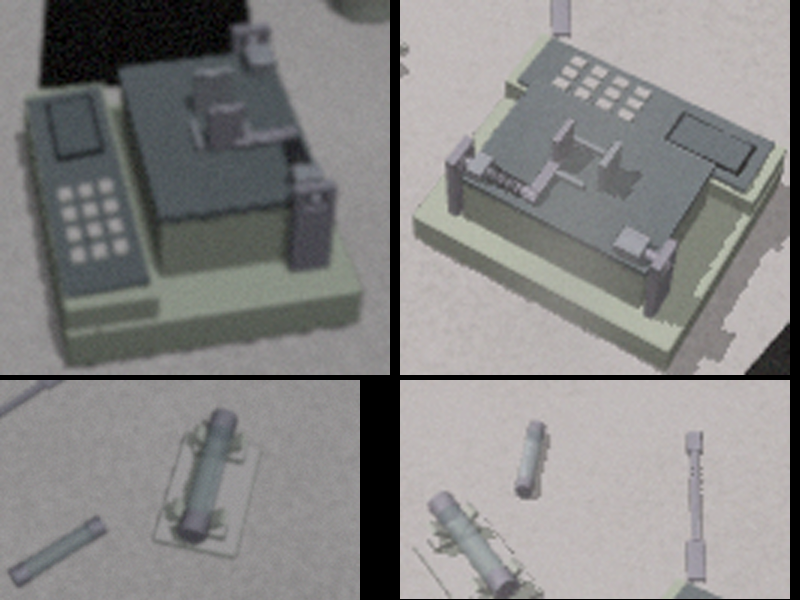

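The enlarged crop confirms the choice: the tube at side (324,362) lies in the white rest and is clearly the biggest of the three. The spring coil sits at the near (world -y) lug, so the cell's y axis points roughly along world +y. The lug tops are near side (364,237) and (343,185).

```bash
cat >> h.py <<'E'
def tri(*obs):
    A=np.zeros((3,3));b=np.zeros(3)
    for f,u,v in obs:
        c,w=ray(f,u,v);P=np.eye(3)-np.outer(w,w);A+=P;b+=P@c
    return np.linalg.solve(A,b)
E
python3 - <<'E'
from h import *
import pickle
np.set_printoptions(precision=4,suppress=True)
F=pickle.load(open('f0.pkl','rb'));s=F["scene"];d=F["side"]
print('pinlug',onz(d,364,236.7,.113),onz(s,305,243.3,.113),tri((d,364,236.7),(s,305,243.3)))
print('stublug',onz(d,343.3,185,.1145),onz(s,372.3,278.3,.1145),tri((d,343.3,185),(s,372.3,278.3)))
print('base corners',onz(d,283.3,295.7,0),onz(d,380,281.7,0))
print('scene base corners', onz(s,289.7,274.7,0), onz(s,375.5,318,0))
print('tube',onz(d,332.5,332.5,.036),onz(d,317.5,387.5,.036))
print('tube scene',onz(s,285+0-32,180,.036),onz(s,275,209,.036))
E
```

```text
pinlug [ 0.6023 -0.0812  0.113 ] [ 0.5972 -0.0786  0.113 ] [ 0.6001 -0.0794  0.1131]
stublug [0.5852 0.0869 0.1145] [0.582  0.0939 0.1145] [0.5836 0.0925 0.1122]
base corners [ 0.4409 -0.1153  0.    ] [ 0.6399 -0.0978  0.    ]
scene base corners [ 0.6328 -0.1013  0.    ] [0.6032 0.1291 0.    ]
tube [ 0.5242 -0.2407  0.036 ] [ 0.4878 -0.3453  0.036 ]
tube scene [ 0.4799 -0.3507  0.036 ] [ 0.5196 -0.2401  0.036 ]
```

```bash
python3 -m crank '{"linear":[[0.53,0.84,0.04],[0.53,0.84,0.04],[0.53,0.84,0.04],[0.53,0.84,0.04],[0.53,0.84,0.04]],"delta_rot":[[0,0,-0.32],[0,0,-0.32],[0,0,-0.32],[0,0,-0.32],[0,0,-0.32]],"fingers":[1,1,1,1,1]}' 27; python3 -m crank '{"linear":[[0.53,0.84,0],[0.53,0.84,0],[0.53,0.84,0],[0.53,0.84,0],[0.53,0.84,0]],"delta_rot":[[0,0,0],[0,0,0],[0,0,0],[0,0,0],[0,0,0]],"fingers":[1,1,1,1,1]}'
```

```text
clock: 0.65
position: [0.2949, -0.3917, 0.2584]
tool_rot: [-3.142, 0.0, 0.094]
force: [0.9, -0.4, -0.1]
grip_width: 0.0856
finger_force: 0.0
clock: 1.15
position: [0.4275, -0.1817, 0.2584]
tool_rot: [3.141, -0.0, 0.094]
force: [1.9, -1.1, 0.7]
grip_width: 0.0854
finger_force: 0.0
```

```bash
python3 -m crank '{"linear":[[0.48,0.755,0],[0.48,0.755,0],[0.48,0.755,0],[0.48,0.755,0],[0.48,0.755,0]],"delta_rot":[[0,0,0],[0,0,0],[0,0,0],[0,0,0],[0,0,0]],"fingers":[1,1,1,1,1]}'
python3 - <<'E'
from h import *
import pickle
f=grab_frame("wrist");pickle.dump(f,open('w1.pkl','wb'));print(f["xyz"],observe()["position"])
im=np.clip(f["image"].astype(float)*1.4,0,255).astype(np.uint8);cv2.imwrite('pics/w1.png',im[:,:,::-1])
c,s=np.cos(.095),np.sin(.095)
o=np.array([.5481,.0023,0])
for n,p in dict(lugstub=(44,87,114.5),lugpin=(44,-87,113),grip=(0,5,120),c1=(-56,-80,98),c2=(56,-80,98),c3=(56,80,98),c4=(-56,80,98)).items():
    x,y,z=np.array(p)/1000;print(n,np.round(proj(f,o+[c*x-s*y,s*x+c*y,z]),1))
E
```

```text
clock: 1.65
position: [0.5481, 0.0095, 0.2581]
tool_rot: [-3.14, -0.0, 0.098]
force: [-0.9, -0.6, 0.2]
grip_width: 0.0853
finger_force: 0.0
[0.6225471  0.01662887 0.38448774] [0.54896896 0.01141799 0.25794922]
lugstub [189. 151.]
lugpin [463.5 151.5]
grip [318.5 220.7]
c1 [433.4 285.9]
c2 [447.2 130.5]
c3 [205.2 129.7]
c4 [216.  285.4]
```

View pics/w1.png

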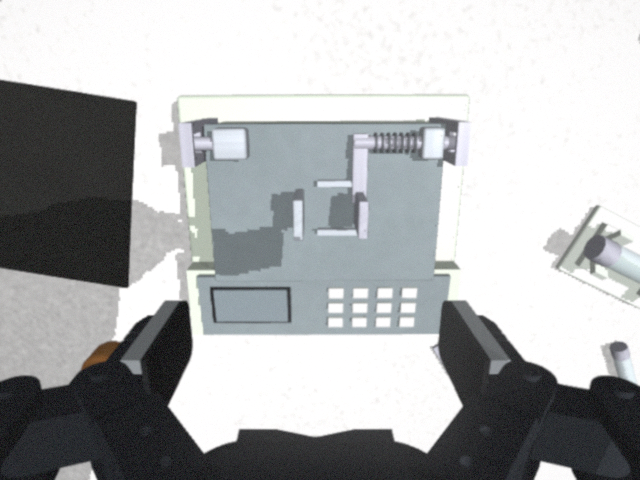

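The wrist view shows the cover plate with corners near (206,122), (441,122), (217,279) and (435,277). The tabs are at u≈298 (fixed) and u≈362 (sprung), and the lugs are at (186,145) and (465,143). Next I'll find the plate edges by gradient and solve for the pose.

Run:
```python
from h import *
import pickle
np.set_printoptions(precision=4,suppress=True)
f=pickle.load(open('w1.pkl','rb'))
g=cv2.GaussianBlur(cv2.cvtColor(f["image"],cv2.COLOR_RGB2GRAY),(3,3),0).astype(float)
def edge(pts,dirn,half=7):
    out=[]
    for p in pts:
        t=np.arange(-half,half+.1,.5);q=np.array(p)[None]+t[:,None]*np.array(dirn)
        v=cv2.remap(g.astype(np.float32),q[:,0:1].astype(np.float32),q[:,1:2].astype(np.float32),1)[:,0]
        d=np.abs(np.gradient(v));k=d.argmax();out.append([*q[k],d[k]])
    return np.array(out)
for n,pts,di in [("front(x+)",[(u,122) for u in range(255,350,20)],(0,1)),("pin side",[(441-(v-122)*6/155,v) for v in range(170,255,15)],(1,0)),("stub side",[(206+(v-122)*11/157,v) for v in range(170,255,15)],(1,0)),("panel side",[(u,278) for u in range(235,425,30)],(0,1))]:
    e=edge(pts,di);print(n,np.round(e,1).tolist());P=np.array([onz(f,a,b,.098)[:2] for a,b,_ in e]);print(P.mean(0), 'yaw of line',np.polyfit(P[:,0],P[:,1],1)[0] if di[0] else -np.polyfit(P[:,1],P[:,0],1)[0])
# tabs top at z .134: fixed outer y+20 (u~295), sprung outer y -26-... ; lug tops
for n,u,v,z in [("fixedtab top a",302,195,.134),("fixedtab top b",302,237,.134),("pinlug",465,143,.113),("stublug",186,145,.1145)]: print(n,onz(f,u,v,z))
```

```text
front(x+) [[255.0, 120.5, 16.5], [275.0, 120.5, 17.0], [295.0, 120.5, 18.5], [315.0, 120.5, 18.0], [335.0, 120.5, 18.0]]
[0.6078 0.0287] yaw of line 0.09701092425621546
pin side [[442.6, 170.0, 10.1], [441.1, 185.0, 9.3], [439.5, 200.0, 10.3], [438.4, 215.0, 10.7], [437.3, 230.0, 9.9], [436.2, 245.0, 9.4]]
[ 0.5588 -0.0761] yaw of line 0.09931613073455423
stub side [[205.9, 170.0, 3.0], [207.4, 185.0, 3.0], [208.5, 200.0, 3.0], [208.5, 215.0, 3.5], [210.6, 230.0, 6.9], [212.6, 245.0, 6.3]]
[0.5431 0.0833] yaw of line 0.10719223537093445
panel side [[235.0, 275.5, 5.5], [265.0, 284.5, 3.5], [295.0, 279.5, 1.5], [325.0, 279.5, 1.0], [355.0, 278.5, 1.0], [385.0, 272.5, 1.0], [415.0, 278.5, 2.0]]
[ 0.4982 -0.0025] yaw of line 0.11867017807887636
fixedtab top a [0.5666 0.0193 0.134 ]
fixedtab top b [0.5401 0.0169 0.134 ]
pinlug [ 0.6055 -0.0801  0.113 ]
stublug [0.5872 0.095  0.1145]
```

```bash
python3 -m crank '{"linear":[[0,0,-0.2]],"delta_rot":[[0,0,0]],"fingers":[1]}';python3 -m crank '{"linear":[[0,0,0],[0,0,0]],"delta_rot":[[0,0,0],[0,0,0]],"fingers":[0.5,0.5]}'; python3 -c "
from h import *
o=observe();print(o['position'],o['tool_rot'],o['grip_width'])"
```

```text
clock: 1.8
position: [0.5502, 0.0072, 0.2118]
tool_rot: [-3.141, -0.009, 0.097]
force: [2.5, -0.1, -2.2]
grip_width: 0.0857
finger_force: 0.0
clock: 2.0
position: [0.5463, 0.0048, 0.2085]
tool_rot: [-3.142, 0.002, 0.094]
force: [0.5, -0.9, 0.2]
grip_width: 0.0641
finger_force: 0.0
[0.54633809 0.00475031 0.20854883] [-3.14151440e+00  1.92672453e-03  9.38778878e-02] 0.06405644723296683
```

```bash
python3 -m crank '{"linear":[[0.029,0.016,-0.15],[0.029,0.016,-0.25],[0.029,0.016,-0.32],[0.029,0.016,-0.366],[0.029,0.016,-0.366]],"delta_rot":[[0,0,0.008],[0,0,0.008],[0,0,0.008],[0,0,0.008],[0,0,0.008]],"fingers":[1,1,1,1,1]}';python3 -m crank '{"linear":[[0,0,0],[0,0,0],[0,0,0],[0,0,0],[0,0,0]],"delta_rot":[[0,0,0],[0,0,0],[0,0,0],[0,0,0],[0,0,0]],"fingers":[1,0.3,0,-0.2,-0.4]}' 28
```

```text
clock: 2.5
position: [0.5541, 0.0087, 0.1171]
tool_rot: [3.141, 0.0, 0.098]
force: [0.4, 0.2, -0.3]
grip_width: 0.0856
finger_force: 0.0
clock: 3.0
position: [0.5552, 0.0089, 0.1199]
tool_rot: [3.141, -0.003, 0.098]
force: [-19.4, 20.0, 60.0]
grip_width: 0.0311
finger_force: 47.9
```

```bash
python3 -m crank '{"linear":[[0,0,0.012],[0,0,0.012]],"delta_rot":[[0,0,0],[0,0,0]],"fingers":[-0.4,-0.4]}'
```

```text
clock: 3.2
position: [0.5547, 0.0094, 0.1211]
tool_rot: [-3.141, -0.002, 0.099]
force: [-0.4, 3.1, 7.3]
grip_width: 0.0298
finger_force: 54.4
```

```bash
python3 -m crank '{"linear":[[0,0.004,0.0164],[-0.001,0.0084,0.0324],[-0.0014,0.014,0.0484],[-0.002,0.02,0.064],[-0.002,0.02,0.064]],"delta_rot":[[-0.095,-0.009,0],[-0.19,-0.018,0],[-0.285,-0.028,0],[-0.38,-0.037,0],[-0.38,-0.037,0]],"fingers":[-0.4,-0.4,-0.4,-0.4,-0.4]}' 28
```

```text
clock: 3.7
position: [0.5535, 0.0159, 0.1359]
tool_rot: [2.941, 0.0, 0.101]
force: [-0.3, 0.9, -2.0]
grip_width: 0.0291
finger_force: 48.6
```

Run:
```python
from h import *
o=observe();print(o['position'],o['tool_rot'],o['force'],o['moment'],o['finger_force'],o['grip_width'])
a=grab_frame("side");w=grab_frame("wrist")
A=cv2.resize(a["image"][150:300,250:400],None,fx=3,fy=3,interpolation=2);W=cv2.resize(w["image"],None,fx=.55,fy=.55,interpolation=3)
im=np.zeros((450,802,3),np.uint8);im[:450,:450]=A;im[:264,450:802]=W
cv2.imwrite('pics/tip.png',np.clip(im[:,:800,::-1]*1.4,0,255).astype(np.uint8))
```

```text
[0.55349173 0.01588789 0.13594161] [2.94122201e+00 4.16347390e-05 1.01352262e-01] [-0.29194116  0.86346577 -1.96683578] [ 0.34355457  0.01705318 -0.00360393] 48.57103519141674 0.029104540820030375
```

View pics/tip.png

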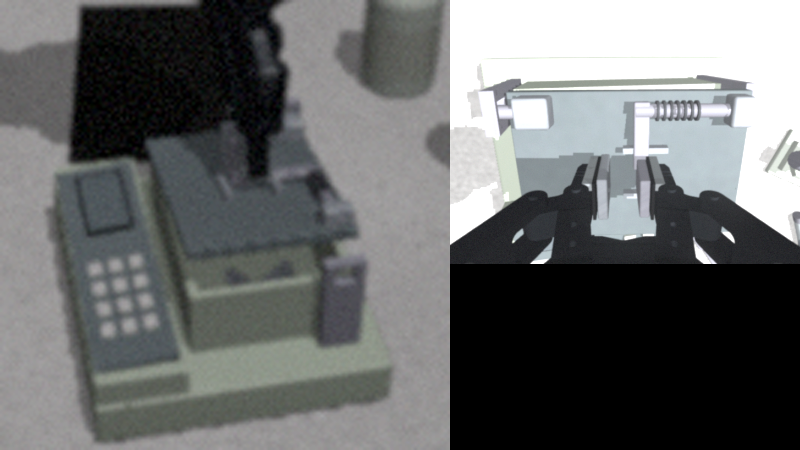

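The picture shows the pin end of the cover lifted clear of its lug, near (340,255), with the stub still in its window. Next I'll slip the stub out, lift, and refine the mat pose.

```bash
python3 -m crank '{"linear":[[0.003,-0.03,0.006],[0.007,-0.065,0.013],[0.011,-0.105,0.021],[0.011,-0.105,0.1],[0.011,-0.105,0.2]],"delta_rot":[[0,0,0],[0,0,0],[0,0,0],[0,0,0],[0,0,0]],"fingers":[-0.4,-0.4,-0.4,-0.4,-0.4]}';  python3 - <<'E'
from h import *
import pickle
np.set_printoptions(precision=4,suppress=True)
f=pickle.load(open('w1.pkl','rb'))
print([onz(f,u,v,.004)[:2] for u,v in((136,102),(128,287),(1,80),(1,268))])
F=pickle.load(open('f0.pkl','rb'))
for n,pts in dict(scene=((394,326),(437,280),(522,337),(482,390)),side=((274,203),(276,152),(342,152))).items(): print(n,[onz(F[n],u,v,.004)[:2] for u,v in pts])
E
```

```text
clock: 4.3
position: [0.5556, -0.014, 0.1857]
tool_rot: [2.942, 0.002, 0.096]
force: [-0.2, -0.4, -1.6]
grip_width: 0.0292
finger_force: 48.6
[array([0.6057, 0.1712]), array([0.4289, 0.183 ]), array([0.6142, 0.2898]), array([0.4361, 0.3095])]
scene [array([0.5964, 0.1747]), array([0.4313, 0.192 ]), array([0.4444, 0.4218]), array([0.609 , 0.4052])]
side [array([0.4305, 0.1812]), array([0.4419, 0.4145]), array([0.6269, 0.3963])]
```

```bash
python3 -m crank '{"linear":[[-0.01,0.1,0.08],[-0.02,0.28,0.08],[-0.03,0.48,0.08],[-0.05,0.68,0.08],[-0.06,0.88,0.08]],"delta_rot":[[0.1,0.01,0],[0.2,0.02,0],[0.3,0.03,0],[0.38,0.037,0],[0.38,0.037,0]],"fingers":[-0.4,-0.4,-0.4,-0.4,-0.4]}'; python3 -m crank '{"linear":[[-0.02,0.18,0],[-0.04,0.3,0],[-0.06,0.364,-0.1],[-0.06,0.364,-0.3],[-0.06,0.364,-0.5]],"delta_rot":[[0,0,-0.1],[0,0,-0.25],[0,0,-0.33],[0,0,-0.33],[0,0,-0.33]],"fingers":[-0.4,-0.4,-0.4,-0.4,-0.4]}'; python3 -m crank '{"linear":[[0,0,0],[0,0,-0.08],[0,0,-0.13],[0,0,-0.16],[0,0,-0.17]],"delta_rot":[[0,0,0],[0,0,0],[0,0,0],[0,0,0],[0,0,0]],"fingers":[-0.4,-0.4,-0.4,-0.4,-0.4]}'
python3 - <<'E'
from h import *
o=observe();print(o['position'],o['tool_rot'],o['force'],o['moment'])
E
```

```text
clock: 4.8
position: [0.5418, 0.2064, 0.2062]
tool_rot: [-3.14, -0.0, 0.094]
force: [2.0, 0.3, -1.9]
grip_width: 0.0294
finger_force: 48.5
clock: 5.3
position: [0.5271, 0.298, 0.0801]
tool_rot: [-3.14, -0.002, -0.075]
force: [1.3, -0.5, -2.4]
grip_width: 0.0296
finger_force: 48.6
clock: 5.8
position: [0.5267, 0.2982, 0.0388]
tool_rot: [-3.141, -0.0, -0.075]
force: [0.0, -0.5, -2.3]
grip_width: 0.0291
finger_force: 48.6
[0.52666842 0.29819971 0.03875508] [-3.14138569e+00 -3.40270829e-04 -7.48429496e-02] [ 0.03127107 -0.46792837 -2.33874224] [ 0.00664013  0.01554525 -0.0166165 ]
```

```bash
python3 -m crank '{"linear":[[0,0,-0.008],[0,0,-0.014],[0,0,-0.014]],"delta_rot":[[0,0,0],[0,0,0],[0,0,0]],"fingers":[-0.4,-0.4,-0.4]}'
```

```text
clock: 6.1
position: [0.5267, 0.2988, 0.0355]
tool_rot: [-3.141, -0.001, -0.074]
force: [-0.9, 0.8, 4.1]
grip_width: 0.0289
finger_force: 51.7
```

```bash
python3 -m crank '{"linear":[[0,0,0],[0,0,0],[0,0,0],[0,0,0],[0,0,0]],"delta_rot":[[0,0,0],[0,0,0],[0,0,0],[0,0,0],[0,0,0]],"fingers":[1,1,1,1,1]}';  python3 -m crank '{"linear":[[0,0,0.1],[0,0,0.3],[0,0,0.5],[0,0,0.66],[0,0,0.66]],"delta_rot":[[0,0,0],[0,0,0],[0,0,0],[0,0,0],[0,0,0]],"fingers":[1,1,1,1,1]}'; python3 -m crank '{"linear":[[0,0,0]],"delta_rot":[[0,0,0]],"fingers":[1]}'
python3 - <<'E'
from h import *
import pickle
f=grab_frame("wrist");pickle.dump(f,open('w2.pkl','wb'));print(f["xyz"],observe()["position"])
cv2.imwrite('pics/w2.png',np.clip(f["image"][:,:,::-1]*1.4,0,255).astype(np.uint8))
E
```

```text
clock: 6.6
position: [0.5263, 0.2985, 0.0348]
tool_rot: [-3.142, -0.0, -0.074]
force: [0.6, -0.6, 0.0]
grip_width: 0.0852
finger_force: 0.0
clock: 7.1
position: [0.5282, 0.2997, 0.2054]
tool_rot: [-3.137, -0.006, -0.075]
force: [1.1, 0.7, -0.7]
grip_width: 0.0853
finger_force: 0.0
clock: 7.2
position: [0.5265, 0.2985, 0.2006]
tool_rot: [-3.141, -0.001, -0.075]
force: [-0.5, -0.2, -0.3]
grip_width: 0.0853
finger_force: 0.0
[0.60095328 0.29306424 0.32714186] [0.52604812 0.29825334 0.1995021 ]
```

View pics/w2.png

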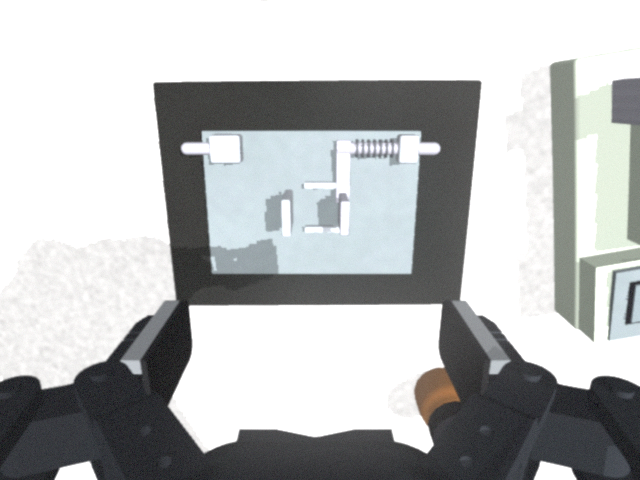

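The cover lies flat on the mat with its pin sprung out. Its plate corners are at (203,131), (420,131), (211,274) and (411,274). I'll compute its pose, then go for the tube.

Run:
```python
from h import *
import pickle
np.set_printoptions(precision=4,suppress=True)
f=pickle.load(open('w2.pkl','rb'))
P=[onz(f,u,v,.012)[:2] for u,v in((203,131),(420,131),(411,274),(211,274))]
print(P, np.mean(P,0)); a=P[0]-P[1];b=P[3]-P[2];c=P[0]-P[3]
print([np.arctan2(-v[0],v[1]) for v in(a,b)],np.arctan2(c[1],c[0]),[np.linalg.norm(v) for v in (a,b,c)])
print('mat',[onz(f,u,v,.004)[:2] for u,v in((156,84),(479,82),(462,302),(177,304))])
print(observe()["qpos"])
print(onz(pickle.load(open('w1.pkl','rb')),598,240,.036))
```

```text
[array([0.5854, 0.3761]), array([0.5735, 0.2188]), array([0.4616, 0.2265]), array([0.4736, 0.3865])] [0.5235 0.302 ]
[np.float64(-0.07508131963294948), np.float64(-0.07465649267297801)] -0.09251582599347856 [np.float64(0.15778606419764382), np.float64(0.16039301925619903), np.float64(0.11229050775057434)]
mat [array([0.621 , 0.4076]), array([0.6049, 0.1736]), array([0.4292, 0.182 ]), array([0.4453, 0.4217])]
[-0.4704  0.5488 -0.2069  1.6958  0.136   0.9113 -2.3766]
[ 0.5303 -0.2417  0.036 ]
```

```bash
python3 -m crank '{"linear":[[0,-0.1,0.1],[-0.01,-0.27,0.16],[-0.02,-0.44,0.16],[-0.03,-0.62,0.16],[-0.032,-0.79,0.16]],"delta_rot":[[0,0,0.15],[0,0,0.32],[0,0,0.49],[0,0,0.66],[0,0,0.83]],"fingers":[1,1,1,1,1]}'; python3 -m crank '{"linear":[[0,-0.16,0],[-0.01,-0.32,0],[-0.02,-0.48,0],[-0.03,-0.64,0],[-0.032,-0.79,0]],"delta_rot":[[0,0,0.17],[0,0,0.34],[0,0,0.5],[0,0,0.67],[0,0,0.83]],"fingers":[1,1,1,1,1]}'; python3 -m crank '{"linear":[[0,-0.18,0],[-0.01,-0.36,0],[-0.02,-0.54,0],[-0.03,-0.7,0],[-0.032,-0.79,0]],"delta_rot":[[0,0,0.17],[0,0,0.34],[0,0,0.5],[0,0,0.67],[0,0,0.83]],"fingers":[1,1,1,1,1]}';python3 -m crank '{"linear":[[0,0,0],[0,0,0]],"delta_rot":[[0,0,0],[0,0,0]],"fingers":[1,1]}'
python3 - <<'E'
from h import *
import pickle
f=grab_frame("wrist");pickle.dump(f,open('w3.pkl','wb'));o=observe();print(f["xyz"],o["position"],o["qpos"])
cv2.imwrite('pics/w3.png',np.clip(f["image"][:,:,::-1]*1.1,0,255).astype(np.uint8))
E
```

```text
clock: 7.75
position: [0.5173, 0.0989, 0.2386]
tool_rot: [-3.141, 0.002, 0.364]
force: [0.8, 0.1, 0.3]
grip_width: 0.0853
finger_force: 0.0
clock: 8.25
position: [0.5092, -0.0984, 0.2385]
tool_rot: [-3.14, 0.001, 0.798]
force: [1.5, -0.3, 0.2]
grip_width: 0.0852
finger_force: 0.0
clock: 8.75
position: [0.5007, -0.2975, 0.2381]
tool_rot: [-3.139, 0.0, 1.23]
force: [0.0, -0.3, -0.3]
grip_width: 0.0853
finger_force: 0.0
clock: 8.95
position: [0.5018, -0.2938, 0.2384]
tool_rot: [-3.139, -0.001, 1.228]
force: [-0.3, 1.0, 1.1]
grip_width: 0.0853
finger_force: 0.0
[ 0.52781104 -0.22424455  0.3648743 ] [ 0.502116   -0.29304574  0.23877916] [ 0.68887312  0.48296677 -0.36718106  1.71362415  0.20051748  0.98392398
 -0.09367327]
```

View pics/w3.png

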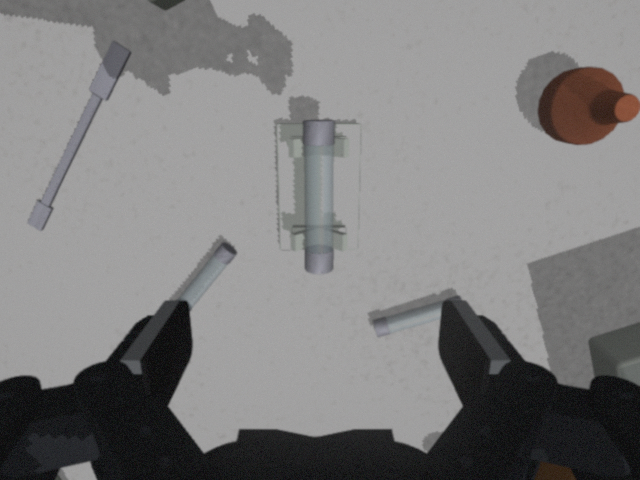

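The big tube runs from (319,120) to (319,272) in its rest, and it is plainly larger than the lookalikes at (205,275) and (415,315). The nearest of those is about 70 mm off the axis, so the fingers clear it.

Run:
```python
from h import *
import pickle
np.set_printoptions(precision=4,suppress=True)
f=pickle.load(open('w3.pkl','rb'))
a=onz(f,319,121,.036);b=onz(f,319,272,.036);a2=onz(f,319,121,.046);b2=onz(f,319,272,.046)
print(a,b,(a+b)/2,np.linalg.norm(a-b),(a2+b2)/2,np.linalg.norm(a2-b2),np.arctan2(*(a-b)[1::-1]))
o=observe();print(o["position"],o["tool_rot"])
```

```text
[ 0.5247 -0.24    0.036 ] [ 0.4838 -0.3555  0.036 ] [ 0.5043 -0.2977  0.036 ] 0.12250533986997025 [ 0.505  -0.2955  0.046 ] 0.11878035007503357 1.2300010159634722
[ 0.5021 -0.293   0.2388] [-3.1399 -0.0009  1.2289]
```

```bash
python3 -m crank '{"linear":[[0.01,-0.015,-0.18],[0.01,-0.015,-0.38],[0.01,-0.015,-0.57],[0.01,-0.015,-0.7],[0.01,-0.015,-0.78]],"delta_rot":[[0,0,0],[0,0,0],[0,0,0],[0,0,0],[0,0,0]],"fingers":[0.3,0.3,0.3,0.3,0.3]}'; python3 -m crank '{"linear":[[0,0,-0.02],[0,0,-0.02],[0,0,-0.02],[0,0,-0.02],[0,0,-0.02]],"delta_rot":[[0,0,0],[0,0,0],[0,0,0],[0,0,0],[0,0,0]],"fingers":[0.3,-0.3,-0.6,-0.6,-0.6]}' 25
```

```text
clock: 9.5
position: [0.504, -0.2955, 0.0419]
tool_rot: [-3.138, -0.001, 1.231]
force: [-0.0, -1.0, -0.2]
grip_width: 0.0557
finger_force: 0.0
clock: 10.0
position: [0.5034, -0.2969, 0.0409]
tool_rot: [-3.139, 0.0, 1.229]
force: [-12.1, 8.3, 10.0]
grip_width: 0.023
finger_force: 26.0
```

```bash
python3 -m crank '{"linear":[[0,0,0.1],[0,0,0.3],[0,0,0.5],[0.02,0.1,0.6],[0.04,0.25,0.6]],"delta_rot":[[0,0,0],[0,0,0],[0,0,0],[0,0,0.1],[0,0,0.25]],"fingers":[-0.6,-0.6,-0.6,-0.6,-0.6]}'; python3 -m crank '{"linear":[[0.03,0.18,0],[0.07,0.37,0],[0.11,0.57,0],[0.15,0.77,0],[0.16,0.95,0]],"delta_rot":[[0,0,0.15],[0,0,0.3],[0,0,0.45],[0,0,0.59],[0,0,0.59]],"fingers":[-0.6,-0.6,-0.6,-0.6,-0.6]}';python3 -m crank '{"linear":[[0,0,0],[0,0,0]],"delta_rot":[[0,0,0],[0,0,0]],"fingers":[-0.6,-0.6]}'
python3 - <<'E'
from h import *
import pickle
f=grab_frame("wrist");pickle.dump(f,open('w4.pkl','wb'));o=observe();print(o["position"],o["tool_rot"],o["force"],o["finger_force"],o["grip_width"])
cv2.imwrite('pics/w4.png',np.clip(f["image"][:,:,::-1]*1.2,0,255).astype(np.uint8))
c,s=np.cos(.098),np.sin(.098)
for n,p in dict(lugstub=(44,83,114.5),lugpin=(44,-83,113),r1=(-55,-78,90),r2=(55,-78,90),r3=(55,78,90),r4=(-55,78,90)).items():
    x,y,z=np.array(p)/1000;print(n,np.round(proj(f,np.array([.554,.0037,0])+[c*x-s*y,s*x+c*y,z]),1))
E
```

```text
clock: 10.5
position: [0.5163, -0.237, 0.195]
tool_rot: [3.134, 0.003, 1.359]
force: [0.8, 0.6, -1.8]
grip_width: 0.023
finger_force: 25.3
clock: 11.0
position: [0.5554, 0.0044, 0.1913]
tool_rot: [3.139, 0.0, 1.672]
force: [-0.6, -0.1, -0.1]
grip_width: 0.023
finger_force: 25.3
clock: 11.2
position: [0.5549, 0.0031, 0.1909]
tool_rot: [3.14, 0.001, 1.671]
force: [-0.3, -1.5, -0.9]
grip_width: 0.023
finger_force: 25.3
[0.55484856 0.00169501 0.19068382] [3.14055147e+00 9.26112619e-04 1.66907295e+00] [-0.78460745 -0.89661744 -0.13967583] 25.301855206489563 0.023082534678156748
lugstub [408.2  76.7]
lugpin [388.5 385.6]
r1 [222.4 354.6]
r2 [400.5 354.8]
r3 [418.9  89.5]
r4 [203.7  89.1]
```

View pics/w4.png

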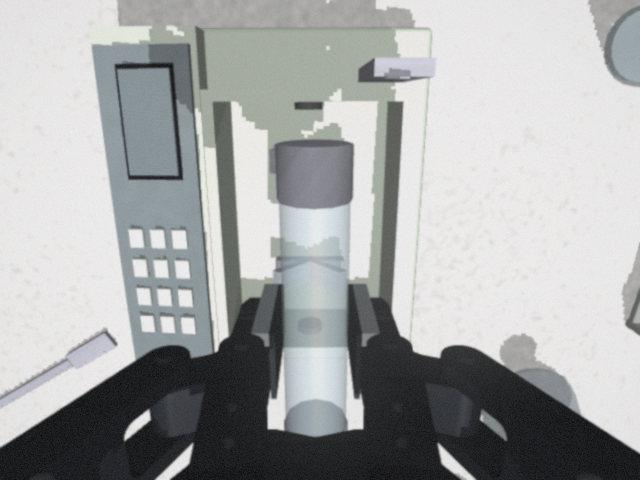

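The tube is held squarely over the open chamber. The rim's outer edges, u≈205 and u≈417, match the prediction, so I'll lower it.

```bash
python3 -m crank '{"linear":[[-0.003,0,-0.15],[-0.003,0,-0.3],[-0.003,0,-0.4],[-0.003,0,-0.45],[-0.003,0,-0.46]],"delta_rot":[[0,0,0],[0,0,0],[0,0,0],[0,0,0],[0,0,0]],"fingers":[-0.6,-0.6,-0.6,-0.6,-0.6]}';python3 -m crank '{"linear":[[0,0,-0.004],[0,0,-0.008],[0,0,-0.008]],"delta_rot":[[0,0,0],[0,0,0],[0,0,0]],"fingers":[-0.6,-0.6,-0.6]}'
```

```text
clock: 11.75
position: [0.5531, 0.0006, 0.0742]
tool_rot: [-3.139, 0.001, 1.667]
force: [-10.3, -3.7, 11.6]
grip_width: 0.0229
finger_force: 26.4
clock: 12.05
position: [0.5532, 0.0006, 0.0742]
tool_rot: [-3.14, 0.002, 1.667]
force: [-11.9, -2.0, 11.7]
grip_width: 0.0229
finger_force: 26.6
```

```bash
python3 -m crank '{"linear":[[-0.008,0,-0.004],[-0.012,0,-0.004],[-0.012,0,-0.004]],"delta_rot":[[0,0,0],[0,0,0],[0,0,0]],"fingers":[-0.6,-0.6,-0.6]}'
```

```text
clock: 12.35
position: [0.5516, 0.0014, 0.073]
tool_rot: [3.14, 0.001, 1.668]
force: [-1.2, -2.2, 6.2]
grip_width: 0.0231
finger_force: 26.0
```

```bash
python3 -m crank '{"linear":[[0,0,0],[0,0,0],[0,0,0],[0,0,0.02],[0,0,0.1]],"delta_rot":[[0,0,0],[0,0,0],[0,0,0],[0,0,0],[0,0,0]],"fingers":[0,0,0,0,0]}';python3 -m crank '{"linear":[[0,0,0.2],[0,0,0.4],[0,0,0.56],[0,0,0.6],[0,0,0.6]],"delta_rot":[[0,0,0],[0,0,0],[0,0,0],[0,0,0],[0,0,0]],"fingers":[0,0,0.5,1,1]}'
python3 - <<'E'
from h import *
import pickle
f=grab_frame("wrist");pickle.dump(f,open('w5.pkl','wb'));s=grab_frame("side");pickle.dump(s,open('s5.pkl','wb'));o=observe();print(o["position"],o["tool_rot"],o["qpos"])
A=cv2.resize(s["image"][150:300,250:400],None,fx=2.6,fy=2.6,interpolation=2);W=f["image"][0:400,190:590]
im=np.zeros((400,800,3),np.uint8);im[:390,:390]=A;im[:,400:]=W
cv2.imwrite('pics/w5.png',np.clip(im[:,:,::-1]*1.3,0,255).astype(np.uint8))
E
```

```text
clock: 12.85
position: [0.5501, 0.0022, 0.0959]
tool_rot: [-3.139, -0.0, 1.669]
force: [0.1, -0.2, 0.8]
grip_width: 0.0431
finger_force: 0.0
clock: 13.35
position: [0.5516, 0.0021, 0.2484]
tool_rot: [3.139, 0.001, 1.669]
force: [-0.9, -0.6, -0.6]
grip_width: 0.0833
finger_force: 0.0
[0.55051782 0.00203874 0.24579223] [-3.14032786e+00  3.71042674e-05  1.66920434e+00] [ 0.28618727  0.44988396 -0.53915944  1.78008819  0.27073758  0.98711979
 -0.26164506]
```

View pics/w5.png

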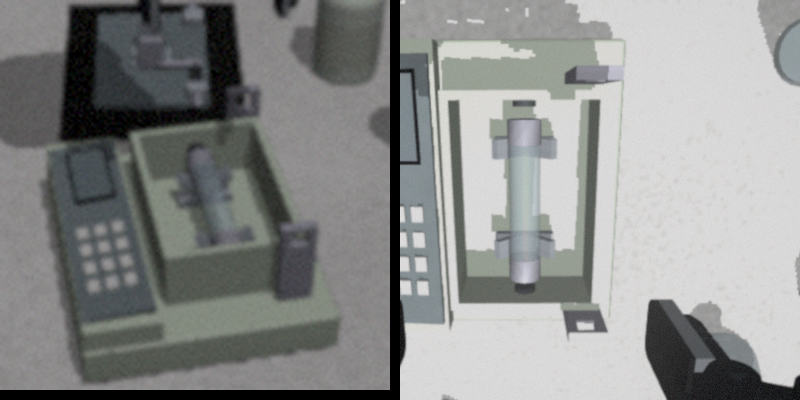

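The tube lies level in both V-blocks, running from about (525,120) to (525,283) in the right-hand crop. Now back to the cover.

```bash
python3 -m crank '{"linear":[[0,0.08,0],[-0.01,0.16,0],[-0.02,0.24,0],[-0.03,0.32,0],[-0.036,0.4,0]],"delta_rot":[[0,0,-0.2],[0,0,-0.42],[0,0,-0.65],[0,0,-0.88],[0,0,-1]],"fingers":[1,1,1,1,1]}';python3 -m crank '{"linear":[[0,0.08,0],[-0.01,0.16,0],[-0.02,0.24,0],[-0.03,0.32,0],[-0.036,0.4,0]],"delta_rot":[[0,0,-0.22],[0,0,-0.45],[0,0,-0.68],[0,0,-0.9],[0,0,-1]],"fingers":[1,1,1,1,1]}';python3 -m crank '{"linear":[[0,0.08,0],[-0.01,0.16,0],[-0.02,0.24,0],[-0.03,0.32,0],[-0.036,0.4,0]],"delta_rot":[[0,0,-0.22],[0,0,-0.45],[0,0,-0.68],[0,0,-0.9],[0,0,-1]],"fingers":[1,1,1,1,1]}';python3 -m crank '{"linear":[[0,0,-0.1],[0,0.02,-0.18],[0,0.02,-0.18],[0,0.02,-0.18]],"delta_rot":[[0,0,-0.2],[0,0,-0.33],[0,0,-0.33],[0,0,-0.33]],"fingers":[1,1,1,1]}'
python3 - <<'E'
from h import *
import pickle
np.set_printoptions(precision=4,suppress=True)
g=pickle.load(open('w5.pkl','rb'));print('tube',[onz(g,u,v,.068) for u,v in((315,121),(315,283))])
f=grab_frame("wrist");pickle.dump(f,open('w6.pkl','wb'));o=observe();print(o["position"],o["tool_rot"],o["qpos"][6])
im=f["image"];m=((im.min(2)>75)).astype(np.uint8)
c,s=np.cos(-.075),np.sin(-.075)
for x,y in((56,80),(56,-80),(-56,-80),(-56,80)):
    print(np.round(proj(f,[.5235+(c*x-s*y)/1e3,.302+(s*x+c*y)/1e3,.012]),1))
g=cv2.GaussianBlur(cv2.cvtColor(im,cv2.COLOR_RGB2GRAY),(3,3),0).astype(int)
for v in(180,200,255): print('row',v,[(u,int(g[v,u])) for u in range(190,230,3)],[(u,int(g[v,u])) for u in range(400,436,3)])
for u in(270,400): print('col',u,[(v,int(g[v,u])) for v in range(110,150,3)],[(v,int(g[v,u])) for v in range(258,298,3)])
E
```

```text
clock: 13.95
position: [0.5411, 0.1029, 0.2449]
tool_rot: [-3.139, 0.002, 1.141]
force: [0.2, 0.4, -0.2]
grip_width: 0.0853
finger_force: 0.0
clock: 14.45
position: [0.5321, 0.2028, 0.2448]
tool_rot: [-3.141, 0.003, 0.618]
force: [0.4, 0.8, 0.9]
grip_width: 0.0852
finger_force: 0.0
clock: 14.95
position: [0.5231, 0.3027, 0.2447]
tool_rot: [3.14, 0.003, 0.094]
force: [0.1, 0.1, 0.7]
grip_width: 0.0856
finger_force: 0.0
clock: 15.35
position: [0.5236, 0.307, 0.201]
tool_rot: [3.14, 0.002, -0.072]
force: [0.7, 0.4, 0.0]
grip_width: 0.0857
finger_force: 0.0
tube [array([0.5473, 0.0607, 0.068 ]), array([ 0.5594, -0.0624,  0.068 ])]
[0.524  0.307  0.2018] [ 3.1411  0.0004 -0.0723] -2.3734533992155447
[211.4 125.1]
[432.1 125.7]
[420.7 269.1]
[220.7 268.7]
row 180 [(190, 46), (193, 50), (196, 48), (199, 48), (202, 48), (205, 47), (208, 48), (211, 48), (214, 70), (217, 156), (220, 161), (223, 160), (226, 160), (229, 161)] [(400, 161), (403, 161), (406, 162), (409, 161), (412, 163), (415, 163), (418, 166), (421, 164), (424, 164), (427, 141), (430, 62), (433, 57)]
row 200 [(190, 48), (193, 47)
[... 549 characters left out ...]
 61), (427, 59), (430, 59), (433, 58)]
col 270 [(110, 51), (113, 49), (116, 50), (119, 50), (122, 50), (125, 130), (128, 158), (131, 158), (134, 158), (137, 159), (140, 158), (143, 159), (146, 159), (149, 159)] [(258, 116), (261, 116), (264, 115), (267, 106), (270, 52), (273, 48), (276, 51), (279, 56), (282, 56), (285, 58), (288, 58), (291, 58), (294, 61), (297, 59)]
col 400 [(110, 58), (113, 59), (116, 58), (119, 58), (122, 57), (125, 113), (128, 162), (131, 162), (134, 122), (137, 134), (140, 175), (143, 186), (146, 156), (149, 109)] [(258, 161), (261, 161), (264, 161), (267, 152), (270, 69), (273, 60), (276, 60), (279, 62), (282, 62), (285, 62), (288, 62), (291, 63), (294, 63), (297, 65)]
```

```bash
python3 -m crank '{"linear":[[0,0,-0.17],[0,0,-0.35],[0,0,-0.5],[0,0,-0.61],[0,0,-0.661]],"delta_rot":[[0,0,0],[0,0,0],[0,0,0],[0,0,0],[0,0,0]],"fingers":[1,1,1,1,1]}';python3 -m crank '{"linear":[[0,0,0],[0,0,0],[0,0,0],[0,0,0],[0,0,0]],"delta_rot":[[0,0,0],[0,0,0],[0,0,0],[0,0,0],[0,0,0]],"fingers":[1,0.3,0,-0.2,-0.4]}' 28; python3 -m crank '{"linear":[[0,0,0],[0,0,0]],"delta_rot":[[0,0,0],[0,0,0]],"fingers":[-0.4,-0.4]}'
```

```text
clock: 15.9
position: [0.5236, 0.3065, 0.0349]
tool_rot: [3.14, 0.001, -0.073]
force: [-0.6, -0.9, 0.2]
grip_width: 0.0855
finger_force: 0.0
clock: 16.4
position: [0.5256, 0.3109, 0.0393]
tool_rot: [-3.135, -0.004, -0.073]
force: [-2.6, 1.9, 19.2]
grip_width: 0.0294
finger_force: 26.7
clock: 16.6
position: [0.5255, 0.3108, 0.0394]
tool_rot: [-3.135, -0.004, -0.073]
force: [0.5, 11.8, 18.5]
grip_width: 0.0292
finger_force: 29.1
```

```bash
python3 -m crank '{"linear":[[0,0,0.012],[0,0,0.016],[0,0,0.016]],"delta_rot":[[0,0,0],[0,0,0],[0,0,0]],"fingers":[-0.4,-0.4,-0.4]}';python3 -m crank '{"linear":[[0,0,0.02],[0,0,0.04],[0,0,0.06],[0,0,0.08],[0,0,0.08]],"delta_rot":[[0,0,0],[0,0,0],[0,0,0],[0,0,0],[0,0,0]],"fingers":[-0.4,-0.4,-0.4,-0.4,-0.4]}'
python3 - <<'E'
from h import *
import pickle
o=observe();print(o["position"],o["tool_rot"],o["force"],o["moment"])
f=grab_frame("wrist");pickle.dump(f,open('w7.pkl','wb'))
s=grab_frame("side");pickle.dump(s,open('s7.pkl','wb'))
im=np.zeros((480,800,3),np.uint8);im[:,:400]=f["image"][:,120:520];im[:300,400:]=cv2.resize(s["image"][100:250,220:420],None,fx=2,fy=2,interpolation=2)
cv2.imwrite('pics/w7.png',np.clip(im[:,:,::-1]*1.3,0,255).astype(np.uint8))
E
```

```text
clock: 16.9
position: [0.524, 0.3069, 0.0408]
tool_rot: [3.141, -0.0, -0.075]
force: [0.6, 0.2, -2.1]
grip_width: 0.0294
finger_force: 28.0
clock: 17.4
position: [0.5244, 0.3074, 0.0614]
tool_rot: [-3.141, -0.001, -0.075]
force: [-0.1, -0.3, -1.9]
grip_width: 0.029
finger_force: 28.0
[0.52435205 0.30738139 0.06139227] [-3.14087476e+00 -8.76764727e-04 -7.45050737e-02] [-0.08079925 -0.34925155 -1.87901368] [ 0.04579376 -0.01217092 -0.00098294]
```

View pics/w7.png

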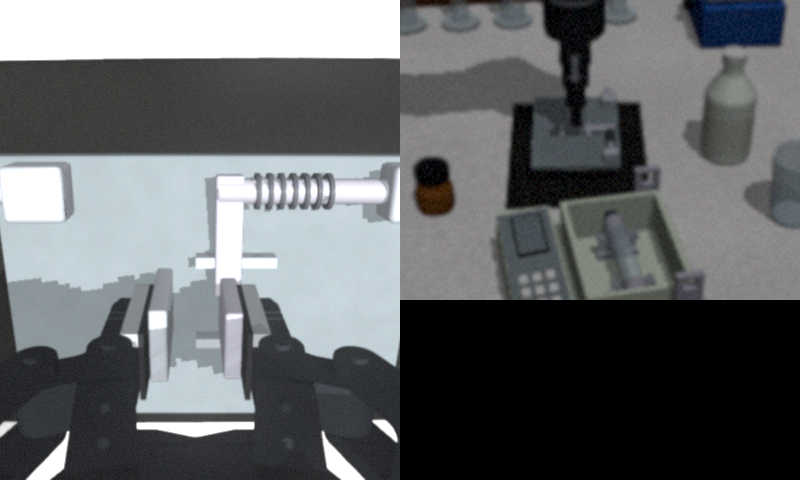

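The cover is squeezed and hanging level over the mat, with the plate front edge at v≈155 and both tabs inside the pads. Next I'll measure how it sits in the grip.

Run:
```python
from h import *
import pickle
np.set_printoptions(precision=4,suppress=True)
f=pickle.load(open('w7.pkl','rb'));im=f["image"]
g=cv2.GaussianBlur(cv2.cvtColor(im,cv2.COLOR_RGB2GRAY),(3,3),0).astype(float)
def cross(line,lo,hi):
    d=np.abs(np.gradient(line[lo:hi]));return lo+d.argmax(),round(d.max(),1)
for v in(165,240,255,270): print(v,cross(g[v],100,170),cross(g[v],480,560))
for u in(210,260,300,420): print('col',u,cross(g[:,u],135,180))
L=cross(g[255],100,170)[0];Rr=cross(g[255],480,560)[0];V=cross(g[:,260],135,180)[0]
T=observe();p=np.array([.52435,.30738,.06139])
c,s=np.cos(-.0745),np.sin(-.0745)
for zt in np.arange(.034,.046,.002):
    a=onz(f,L,255,zt)-p;b=onz(f,Rr,255,zt)-p;q=onz(f,260,V,zt)-p
    ty=lambda w:-s*w[0]+c*w[1]; tx=lambda w:c*w[0]+s*w[1]
    print(round(zt,3),'width',ty(a)-ty(b),'midy',(ty(a)+ty(b))/2,'frontx',tx(q),'delta if so',p[2]-(zt+.022))
```

```text
165 (np.int64(111), np.float64(29.5)) (np.int64(548), np.float64(20.0))
240 (np.int64(120), np.float64(31.5)) (np.int64(536), np.float64(31.5))
255 (np.int64(123), np.float64(32.0)) (np.int64(533), np.float64(30.0))
270 (np.int64(125), np.float64(34.5)) (np.int64(531), np.float64(31.0))
col 210 (np.int64(155), np.float64(23.0))
col 260 (np.int64(155), np.float64(23.5))
col 300 (np.int64(155), np.float64(23.0))
col 420 (np.int64(179), np.float64(25.0))
0.034 width 0.1594303613130874 midy -0.00492357019047928 frontx 0.05549253343868784 delta if so 0.005389999999999999
0.036 width 0.15735790087008267 midy -0.00485778049402507 frontx 0.05574255706368971 delta if so 0.003389999999999997
0.038 width 0.15528544042707804 midy -0.004791990797570846 frontx 0.05599258068869158 delta if so 0.0013899999999999954
0.04 width 0.15321297998407335 midy -0.004726201101116649 frontx 0.05624260431369356 delta if so -0.0006100000000000064
0.042 width 0.1511405195410686 midy -0.004660411404662453 frontx 0.05649262793869543 delta if so -0.002610000000000001
0.044 width 0.14906805909806387 midy -0.004594621708208242 frontx 0.056742651563697295 delta if so -0.004610000000000003
```

```bash
python3 -m crank '{"linear":[[0,0,0.18],[0,0,0.36],[0.01,-0.06,0.54],[0.04,-0.2,0.6],[0.06,-0.4,0.6]],"delta_rot":[[0,0,0],[0,0,0.05],[0,0,0.15],[0,0,0.25],[0,0,0.33]],"fingers":[-0.4,-0.4,-0.4,-0.4,-0.4]}';python3 -m crank '{"linear":[[0.02,-0.19,0],[0.04,-0.38,0],[0.05,-0.57,0],[0.06,-0.74,-0.02],[0.068,-0.872,-0.04]],"delta_rot":[[0,0,0],[-0.1,-0.01,0],[-0.2,-0.02,0],[-0.3,-0.03,0],[-0.38,-0.037,0]],"fingers":[-0.4,-0.4,-0.4,-0.4,-0.4]}';python3 -m crank '{"linear":[[0,0,0],[0,0,0],[0,0,0]],"delta_rot":[[0,0,0],[0,0,0],[0,0,0]],"fingers":[-0.4,-0.4,-0.4]}'; python3 -c "
from h import *
o=observe();print(o['position'],o['tool_rot'],o['force'])"
```

```text
clock: 18.0
position: [0.5398, 0.2088, 0.2131]
tool_rot: [-3.139, -0.004, 0.104]
force: [1.7, -2.1, -2.8]
grip_width: 0.029
finger_force: 29.4
clock: 18.5
position: [0.5558, -0.0133, 0.2005]
tool_rot: [2.939, 0.0, 0.097]
force: [0.6, 1.3, -3.2]
grip_width: 0.0293
finger_force: 29.5
clock: 18.8
position: [0.556, -0.0094, 0.2005]
tool_rot: [2.943, 0.0, 0.099]
force: [-0.1, -0.9, -1.9]
grip_width: 0.0292
finger_force: 29.5
[ 0.55604389 -0.00944912  0.20052822] [2.94274559e+00 1.09596821e-04 9.94334531e-02] [-0.07382598 -0.90662876 -1.94330832]
```

```bash
python3 -m crank '{"linear":[[0,-0.004,-0.08],[0,-0.004,-0.16],[0,-0.004,-0.22],[0,-0.004,-0.22],[0,-0.004,-0.22]],"delta_rot":[[0,0,0],[0,0,0],[0,0,0],[0,0,0],[0,0,0]],"fingers":[-0.4,-0.4,-0.4,-0.4,-0.4]}'; python3 -c "
from h import *
import pickle
o=observe();print(o['position'],o['tool_rot'],o['force'])
f=grab_frame('wrist');pickle.dump(f,open('w8.pkl','wb'))
g=cv2.GaussianBlur(cv2.cvtColor(f['image'],cv2.COLOR_RGB2GRAY),(3,3),0)
# expected pixel of stub tip & lug
T=R.from_euler('xyz',o['tool_rot']).as_matrix();p=o['position']
grip=p+T@np.array([0,0,.0055])
cx,cy,cz=T[:,0],-T[:,1],-T[:,2]
for n,q in dict(stubtip=grip+.044*cx+.089*cy-.017*cz,stubroot=grip+.044*cx+.075*cy-.017*cz,pc=grip+.056*cx+.075*cy-.022*cz).items(): print(n,q,np.round(proj(f,q),1))
"
```

```text
clock: 19.3
position: [0.5561, -0.0109, 0.1459]
tool_rot: [2.942, 0.0, 0.099]
force: [0.7, 0.9, -1.6]
grip_width: 0.0295
finger_force: 29.5
[ 0.5561309  -0.01089917  0.14591365] [2.94207032e+00 2.52320739e-04 9.91830350e-02] [ 0.7439013   0.85678563 -1.55195119]
stubtip [0.59170828 0.07582477 0.10620902] [ 67.9 189.7]
stubroot [0.59306777 0.06217002 0.10898383] [105.9 189.6]
pc [0.60510569 0.062372   0.10408   ] [107.9 154.3]
```

```bash
python3 -m crank '{"linear":[[-0.002,0.02,-0.004],[-0.004,0.04,-0.008],[-0.006,0.055,-0.011]],"delta_rot":[[0,0,0],[0,0,0],[0,0,0]],"fingers":[-0.4,-0.4,-0.4]}';python3 -m crank '{"linear":[[-0.002,0.02,-0.004],[-0.004,0.04,-0.008],[-0.005,0.05,-0.01],[-0.005,0.05,-0.01]],"delta_rot":[[0,0,0],[0,0,0],[0,0,0],[0,0,0]],"fingers":[-0.4,-0.4,-0.4,-0.4]}'
```

```text
clock: 19.65
position: [0.5546, 0.003, 0.1431]
tool_rot: [2.942, -0.0, 0.099]
force: [-0.4, 0.2, -3.1]
grip_width: 0.0293
finger_force: 29.4
clock: 20.05
position: [0.5532, 0.0152, 0.1402]
tool_rot: [2.942, 0.0, 0.099]
force: [0.2, 0.2, -1.7]
grip_width: 0.0292
finger_force: 29.4
```

```bash
python3 -m crank '{"linear":[[0,-0.007,-0.0145],[0.001,-0.013,-0.029],[0.002,-0.018,-0.044]],"delta_rot":[[0.095,0.009,0],[0.19,0.018,0],[0.285,0.028,0]],"fingers":[-0.4,-0.4,-0.4]}';python3 -m crank '{"linear":[[0,-0.005,-0.012],[0,-0.005,-0.012]],"delta_rot":[[0.06,0.006,0],[0.06,0.006,0]],"fingers":[-0.4,-0.4]}'
```

```text
clock: 20.35
position: [0.5538, 0.01, 0.1293]
tool_rot: [3.093, -0.0, 0.099]
force: [-0.1, -0.0, -3.2]
grip_width: 0.0291
finger_force: 29.4
clock: 20.55
position: [0.5539, 0.0075, 0.1264]
tool_rot: [3.124, 0.0, 0.096]
force: [-2.3, -4.1, 6.4]
grip_width: 0.0293
finger_force: 27.8
```

```bash
python3 -m crank '{"linear":[[0,-0.006,0],[0,-0.006,-0.002],[0,-0.006,-0.003],[0,-0.006,-0.003]],"delta_rot":[[0.02,0.002,0],[0.035,0.003,0],[0.035,0.003,0],[0.035,0.003,0]],"fingers":[-0.4,-0.4,-0.4,-0.4]}'; python3 -c "
from h import *
o=observe();print(o['position'],o['tool_rot'],o['force'],o['moment'])"
```

```text
clock: 20.95
position: [0.5537, 0.0074, 0.1256]
tool_rot: [3.141, 0.0, 0.098]
force: [0.2, -0.9, 0.4]
grip_width: 0.0294
finger_force: 30.3
[0.55373205 0.00738746 0.12558015] [3.14112960e+00 8.78601933e-06 9.84763122e-02] [ 0.17948818 -0.93930022  0.35974203] [-0.41974608 -0.03463344 -0.0586787 ]
```

```bash
python3 -m crank '{"linear":[[0,0,0],[0,0,0],[0,0,0],[0,0,0],[0,0,0]],"delta_rot":[[0,0,0],[0,0,0],[0,0,0],[0,0,0],[0,0,0]],"fingers":[-0.2,0,0.3,1,1]}';python3 -m crank '{"linear":[[0,0,0.05],[0,0,0.2],[0,0,0.4],[0,0,0.53],[0,0,0.53]],"delta_rot":[[0,0,0],[0,0,0],[0,0,0],[0,0,0],[0,0,0]],"fingers":[1,1,1,1,1]}';python3 -m crank '{"linear":[[0,0,0],[0,0,0]],"delta_rot":[[0,0,0],[0,0,0]],"fingers":[1,1]}'
python3 - <<'E'
from h import *
import pickle
np.set_printoptions(precision=4,suppress=True)
o=observe();print(o["position"],o["tool_rot"])
f=grab_frame("wrist");pickle.dump(f,open('w9.pkl','wb'));s=grab_frame("side");c=grab_frame("scene");pickle.dump((s,c),open('s9.pkl','wb'))
w1=pickle.load(open('w1.pkl','rb'))
print(f["xyz"],w1["xyz"])
# register the cover+lug image to the start image via ECC homography-free translation/affine
def G(x): return cv2.GaussianBlur(cv2.cvtColor(x["image"],cv2.COLOR_RGB2GRAY),(3,3),0)
M=np.eye(2,3,dtype=np.float32);m=np.zeros((480,640),np.uint8);m[95:270,175:480]=255
cc,M=cv2.findTransformECC(G(w1),G(f),M,cv2.MOTION_AFFINE,(3,200,1e-6),m,5);print('ecc',cc,M)
F0=pickle.load(open('f0.pkl','rb'))
for n,a,b,r in(("side",F0["side"],s,(175,275,300,385)),("scene",F0["scene"],c,(205,305,295,415))):
    d=np.abs(G(a).astype(int)-G(b))[r[0]:r[1],r[2]:r[3]];print(n,d.mean(),d.max(),(d>25).sum())
E
```

```text
clock: 21.45
position: [0.5539, 0.0077, 0.1256]
tool_rot: [-3.141, -0.0, 0.099]
force: [0.5, -0.8, 0.1]
grip_width: 0.0816
finger_force: 0.0
clock: 21.95
position: [0.5555, 0.0077, 0.2635]
tool_rot: [3.141, -0.008, 0.098]
force: [0.9, 0.5, -0.2]
grip_width: 0.0852
finger_force: 0.0
clock: 22.15
position: [0.5533, 0.0074, 0.2577]
tool_rot: [-3.142, 0.001, 0.099]
force: [0.6, -0.6, -0.8]
grip_width: 0.0854
finger_force: 0.0
[0.5533 0.0074 0.2577] [-3.1415  0.0009  0.0985]
[0.6279 0.0149 0.384 ] [0.6225 0.0166 0.3845]
ecc 0.9661651352875466 [[ 0.9952 -0.0252 -1.9451]
 [ 0.0037  0.9932  6.1603]]
side 3.8250588235294116 31 13
scene 9.69075 95 518
```

Run:
```python
from h import *
import pickle
np.set_printoptions(precision=4,suppress=True)
yaw=.098;xh=np.array([np.cos(yaw),np.sin(yaw)]);yh=np.array([-xh[1],xh[0]])
for n in('w1','w9'):
    f=pickle.load(open(n+'.pkl','rb'));g=cv2.GaussianBlur(cv2.cvtColor(f["image"],cv2.COLOR_RGB2GRAY),(3,3),0).astype(np.float32)
    # resample to an orthophoto in world-aligned cell axes (0.5 mm/px) at z of plate top / tab top / pin
    o=.5540*np.array([1,0])+.0037*np.array([0,1])
    def line(pts,z):
        P=np.array([proj(f,[*(o+xh*x/1e3+yh*y/1e3),z]) for x,y in pts],np.float32)
        return cv2.remap(g,P[:,:1],P[:,1:],1)[:,0]
    Y=np.arange(-100,100,.5);X=np.arange(30,70,.5)
    def edges(v,t,k): 
        d=np.gradient(v);i=[j for j in range(1,len(d)-1) if abs(d[j])>=abs(d[j-1]) and abs(d[j])>abs(d[j+1]) and abs(d[j])>k];return [(float(t[j]),round(float(d[j]),1)) for j in i]
    print(n,'plate y edges @x-20',edges(np.mean([line([(x,y) for y in Y],.098) for x in(-22,-20,-18)],0),Y,4))
    print(n,'tabs y edges z.134',edges(np.mean([line([(x,y) for y in Y],.134) for x in(-3,0,3)],0),Y,6))
    print(n,'front x edge',edges(np.mean([line([(x,y) for x in X],.098) for y in(0,20,30)],0),X,4))
    print(n,'pin axis y z.1075',edges(line([(44,y) for y in Y],.1075),Y,8))
    print(n,'lug/pin x edges z.113 y-87',edges(line([(x,-87) for x in X],.113),X,5),'stub lug',edges(line([(x,87) for x in X],.1145),X,5))
```

```text
w1 plate y edges @x-20 [(-80.0, -13.5), (-30.0, 8.1), (-24.5, -13.8), (-22.0, 10.2), (5.0, -8.3), (16.0, 13.2), (21.5, -10.8), (30.0, -4.1), (80.0, 8.6), (90.0, 9.2), (94.5, -7.7)]
w1 tabs y edges z.134 [(-69.0, -15.3), (-25.5, 9.1), (-20.0, -19.6), (-1.5, 8.0), (14.5, 17.9), (20.0, -18.8), (32.5, 8.0), (84.0, -6.2)]
w1 front x edge [(53.5, -9.0), (56.0, 24.7)]
w1 pin axis y z.1075 [(-85.0, -21.1), (-79.5, 12.4), (-63.5, -16.0), (-61.0, 10.0), (-58.5, -15.9), (-56.5, 12.6), (-54.5, -12.7), (-52.0, 11.6), (-50.0, -13.2), (-43.5, 9.6), (-41.5, -10.8), (-36.0, 15.5), (-33.5, -14.5), (-31.5, 15.6), (-18.5, -14.9), (-14.0, 8.3), (49.0, -8.2), (51.5, 17.8), (72.0, -12.0), (74.5, 9.2), (84.0, -10.7), (86.0, 11.2)]
w1 lug/pin x edges z.113 y-87 [(55.5, -7.3), (57.5, 9.2)] stub lug [(55.0, -5.8), (57.0, 12.4)]
w9 plate y edges @x-20 [(-76.0, -13.0), (-25.5, 8.7), (-20.0, -13.9), (-18.0, 9.7), (9.0, -9.0), (18.5, -8.5), (20.5, 7.6), (26.5, -7.1), (84.0, 5.3)]
w9 tabs y edges z.134 [(-66.0, -14.9), (-22.0, 8.8), (-16.5, -19.3), (0.0, 8.1), (16.0, -8.8), (18.0, 19.7), (23.5, -18.3)]
w9 front x edge [(54.5, -8.5), (56.5, 23.6)]
w9 pin axis y z.1075 [(-85.0, -20.7), (-79.0, 10.4), (-73.0, 10.1), (-60.5, -15.6), (-58.0, 12.8), (-56.0, -15.2), (-53.5, 15.3), (-51.5, -14.8), (-49.5, 12.9), (-47.5, -12.5), (-45.0, 11.3), (-43.0, -11.6), (-41.0, 13.1), (-39.0, -14.4), (-37.0, 11.0), (-35.0, -11.3), (-32.5, 10.3), (-30.5, -11.7), (-28.0, 13.7), (-15.0, -15.4), (-11.5, 8.3), (51.5, -8.7), (54.0, 17.3), (74.5, -10.3), (76.5, 10.4), (84.0, -11.7), (86.0, 10.0), (94.0, -9.8)]
w9 lug/pin x edges z.113 y-87 [(56.0, -10.3), (57.5, 12.7)] stub lug [(55.5, -7.9), (57.0, 16.9)]
```

The cover's tabs are back at their full 45.5 mm spread, so the pin is sprung home. The plate edges match the start pose to within about 0.5 mm in x. In y the cover sits 3.5 mm towards the stub lug, which is inside its play. The gripper is clear, so I'm handing in.

```bash
python3 -c "
from workcell import bot
print(bot.job_done())"
```

```text
the job is handed in; nothing more can be done
None
```

I handed the job in at about 22 s. By my measurements the tube lies in both V-grooves and the cover is flat on the rim with its stub and pin home in their lugs, but the hand-in call returned no verdict.

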